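# Put the cement jar away and click the caddy gate shut

### The job

Stand the glass cement jar upright on the floor of the plywood bottle caddy - set it down, do not drop it. Then swing the caddy's green gate shut and press on it, gently and never harder than 15 N, until its sprung tongue has snapped in behind the strike pin and the gate stays shut by itself. Leave the other things on the table where they are.

Things in the scene. Friction and masses are not known exactly. Their poses are not given: they have to be found in the camera images.
- cement_jar: square glass jar with a green round cap, loose, upright, about 75 g (50 to 105 g); body 46 x 46 mm and 53 mm tall, cap 34 mm wide above it to 78 mm. Origin at the centre of its underside, z up, x and y square to its flat sides
- caddy: fixed open-topped plywood bottle caddy; origin on the table under the bay, x to its back, -x out of its front, y to the left (hinge) side. Floor top at z = 8 mm. Back, left and right walls 6 mm thick, tops at z = 62 mm. The front is closed by the green gate, hinged at the left front corner (caddy x = -65, y = 80 mm)
- bay_floor (a point): middle of the caddy's free floor, 8 mm above the table; with the gate shut the bay inside the walls reaches about 60 mm from it along caddy x and 75 mm along caddy y, either way
- strike_slot (a point): middle of the slot in the caddy at the right front corner, at 62 mm height. In it stands a steel strike post (40 x 14 mm, 62 mm high) with the brass strike pin and, behind the gate, a rubber stop (about 8 N/mm). The post sits up to 16 mm farther in or out (caddy x) than this point: where the gate latches and stops differs as much and shows in no pose here
- gate (a joint): angle of the green gate about its upright hinge, rad; grows as it opens (free end to caddy -x), 0 = square to the caddy. A latched gate stands between -0.11 and +0.11, as the post is set; one whose tongue only touches the strike, 0.1 more. It swings easily and stays where left. Panel 149 mm long, 10 mm thick, z = 14 to 68 mm, outer face 5 mm outside the hinge axis
- tongue (a joint): travel of the brass spring tongue at the gate's free end, m: 0 = fully out (10 mm beyond the edge), 0.009 = fully in. As the gate is pressed the strike pin drives it in about 6 mm by its slope (takes 5 to 12 N on the red pad, less while its 3 mm flat tip passes), then it snaps out behind the pin; after that the push rises steeply on the rubber stop
- bumper (a joint): how far the gate presses in the rubber stop on the strike post, m; 0 = free, 0.0002 to 0.001 while the gate is latched and let go, 0.005 at most
- push_pad (a point): centre of the red round pad (26 mm across, 2 mm proud) on the gate's outer face, 125 mm from the hinge, 45 mm above the table: the place to push
- gate_hinge (a point): point on the gate's upright hinge axis, 45 mm above the table
- ca_bottle: bystander: slim white and green glue bottle, loose, upright, 30 mm wide, 127 mm tall; origin at the centre of its underside
- paint_orange: bystander: orange paint bottle with white cap, loose, upright, 25 mm wide, 79 mm tall; origin at the centre of its underside
- tape_blue: bystander: roll of blue tape lying flat, 55 mm across, 18 mm high, behind the work; origin at the centre of its underside
- marker_pen: bystander: blue marker pen lying on the table, 120 mm long, 12 mm thick; origin under its middle, length along its y
Things that resemble listed ones, but are neither listed nor needed, are in the scene too. Leave any red look-alike of the cement_jar alone.

How it is judged:
By the outcome, as a careful person would: the job done as asked, in the order asked, and still so for the second after the job is handed in, with the robot touching nothing.
It also fails if it takes over 64 s, if anything falls off the work surface, if the arm or the gripper's body presses on something with over 40 N, if the wrist force passes 120 N, or if a joint passes its speed limit or range.

### The arm

A 6-joint arm with a two-finger parallel gripper is mounted at the origin on a cart in front of the work surface, level with it; the furniture and walls round the work are solid. World frame = base frame: x ahead of the robot, y to its left, z up, the work surface at z = 0. Lengths are in m, angles in rad, forces in N, time in s.
With the tool pointing down it reaches from about 0.3 to 0.875 m from the base axis. Payload 6.4 kg.
Tool frame: the origin (TCP) lies at the centre of the arm's flange, where the gripper is bolted on; the fingertips stand 173 mm ahead of it and the grasp point (between the pads) lies 155 mm ahead of it; z points along the fingers, y is the line along which they close (so a half turn about z gives the same grasp; the last joint's range is limited). The gripper opens to 85 mm and grips with 20 to 120 N. Pads are 22 mm wide; open, the fingers measure 114 mm over their backs; the gripper's body (76 mm by 85 mm) begins 54 mm behind the grasp point. The pads swing forward as they close: fully open they stand 13 mm farther back than shut.
Start: joints at [-1.53, 0.181, 1.607, -0, 1.354, -0.206], TCP at [0.14, -0.558, 0.405] pointing down, gripper open.
Joint ranges: [-2.99, 2.99], [-0.89, 2.07], [0.3, 2.58], [-1.14, 4.28], [0, 2.63], [-3.12, 3.12]. Speed limits (rad/s): [2.57, 2.57, 3.01, 3.14, 3.14, 3.14].

### API

Orientations are given as a unit quaternion [w, x, y, z].
In Python, from bench import get_obs, camera, get_calibration, hand_in gives the robot as it stands. The module is installed in compiled form; this text tells all that it offers.
- The arm moves only by the tool drive_tool, never from a script. Its argument "increments" is a list of rows, each a list of 2 entries, a list of its own where there are three numbers: the shift along the tool's x, y, z normalised to -1 to 1, where 1 is 250 mm, then the turn about the tool's z normalised to -1 to 1, where 1 is 90 degrees. A call has exactly 8 rows; each row is the pose to reach, as a shift and turn from the pose commanded when the call began, along the tool's axes at that moment; what a row does not reach only later rows make up. A row lasts 1/8 s, in which the tool goes at most 62.5 mm and 10.7 degrees, less where a joint would pass 70% of its speed; a pose out of reach is approached as far as the arm can. A call with a number of a shift or a turn outside -1 to 1 is refused whole. A call with a gripper value outside its range is refused whole. "claw" is the closure, from 0 (fully open) to 1 (shut), set as the call begins (left out, the last holds). The fingers move at their own pace and stop on an object; the grip force is fixed at half the most. Time passes only in rows, so rows that repeat a pose let the fingers close, or fill a call up. It gives the time, the measured TCP pose, the force and the opening at its end, in the units of the state.
- get_obs(): the state, without advancing time (a new reading comes with each control period).
- camera(name): name is "scene" or "top" or "wrist"; returns the picture (400x640x3 uint8, blue, green, red); there is no depth.
- get_calibration(name): a dict with "K" (3x3 intrinsics, pixels), "origin" and "orientation" of the camera in the world. Camera axes: x right, y down, z forward; pixel columns grow to the right and rows downward; lengths in m; the calibration is good to about 2 mm. A picture is of the moment at which its call begins: read the wrist's pose just before it. get_calibration takes no time and is no camera call; for the wrist camera it gives the pose at the moment of the call.
- hand_in(): hands the job in, once; it reports no verdict.
The state is a dict: "time_s": time; "q": joint angles; "dq": joint speeds; "joint_efforts": joint torques, N m; "eef_pos": TCP position; "eef_rot": TCP orientation; "wrist_force": force on the tool from outside, world axes, zero at the start; "torque": the same for the moment, N m; "opening": opening from 0.0 (shut) to 1.0 (fully open).
Only numpy, scipy, OpenCV 4.12 (cv2) and the standard library are available. Lean on these libraries where they do the work, as an engineer would, in place of code of your own. Each camera call takes 0.05 s, during which the arm holds its last target. There are 200 camera calls.

## Working session

There is one attempt and no reset: what is moved stays moved. The work goes in short steps, Python scripts to look and compute and a tool call to move; the robot and the scene stay as the last step left them, time stands still between calls to the robot, and variables do not carry over. Pictures are saved under pics/ and viewed, on a budget of 10 in all, crops included, one or two more only if the job needs it, and the job is handed in when it is done.

Besides the shell and the picture viewer there is one more tool, called after "Call:" as name(argument=value, ...), one argument or row to a line, values as JSON. drive_tool: Moves the arm, as the interface text tells. Its arguments: {"type":"object","properties":{"increments":{"type":"array","items":{"type":"array"}},"claw":{"type":"number"}},"required":["increments"]}

```bash
mkdir -p pics; cat > h.py <<'E'
import numpy as np, cv2
from bench import get_obs, camera, get_calibration, hand_in
from scipy.spatial.transform import Rotation as R
def Rq(q): return R.from_quat([q[1],q[2],q[3],q[0]]).as_matrix()
def cast(cal,u,v,z):
    d=Rq(cal["orientation"])@np.linalg.solve(np.array(cal["K"]),[u,v,1.]); o=np.array(cal["origin"])
    return o+d*(z-o[2])/d[2]
def proj(cal,p):
    c=np.array(cal["K"])@(Rq(cal["orientation"]).T@(np.array(p)-np.array(cal["origin"]))); return c[:2]/c[2]
E
python3 - <<'E'
from h import *
o=get_obs(); print({k:np.round(v,4) for k,v in o.items()})
for n in("scene","top"):
    cv2.imwrite(f"pics/{n}0.png",camera(n)); c=get_calibration(n); print(n,np.round(c["origin"],3),np.round(Rq(c["orientation"]),3).tolist(),c["K"])
c=get_calibration("wrist");print(np.round(c["origin"],3),np.round(Rq(c["orientation"]),3).tolist(),c["K"])
E
```

```text
{'time_s': np.float64(0.0), 'q': array([-1.5303,  0.1815,  1.608 , -0.    ,  1.3538, -0.2063]), 'dq': array([ 0.0007,  0.0008, -0.0009,  0.0008, -0.0005,  0.0011]), 'joint_efforts': array([-1.10000e-03, -4.44875e+01, -3.51337e+01, -4.00000e-04,
        9.00000e-03,  0.00000e+00]), 'eef_pos': array([ 0.1405, -0.5573,  0.4038]), 'eef_rot': array([-9.000e-04,  9.924e-01,  1.231e-01,  1.000e-04]), 'wrist_force': array([0.2429, 0.1153, 0.3668]), 'torque': array([-0.0094, -0.0267, -0.0106]), 'opening': np.float64(0.9968)}
scene [-0.368 -0.461  0.571] [[0.51, -0.345, 0.788], [-0.86, -0.216, 0.462], [0.011, -0.913, -0.407]] [[461.35233215   0.         321.86087232]
 [  0.         461.35233215 199.03821408]
 [  0.           0.           1.        ]]
top [-0.087  0.455  1.599] [[-0.478, -0.794, 0.376], [-0.878, 0.429, -0.211], [0.006, -0.431, -0.902]] [[513.14425519   0.         326.68683254]
 [  0.         513.14425519 194.15143891]
 [  0.           0.           1.        ]]
[ 0.22  -0.538  0.373] [[0.243, -0.92, -0.307], [-0.97, -0.232, -0.075], [-0.002, 0.316, -0.949]] [[296.31326491   0.         320.34639682]
 [  0.         296.31326491 207.32970233]
 [  0.           0.           1.        ]]
```

View pics/scene0.png

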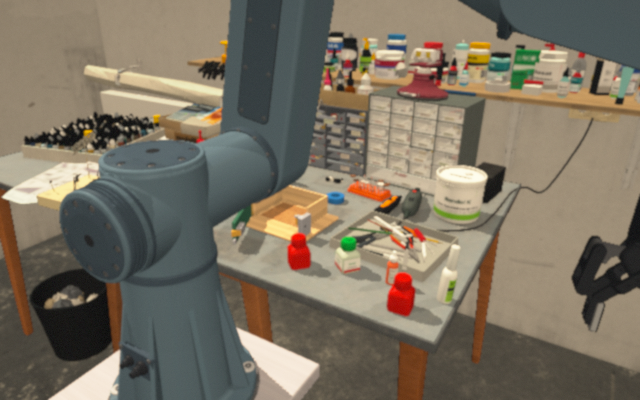

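View pics/top0.png

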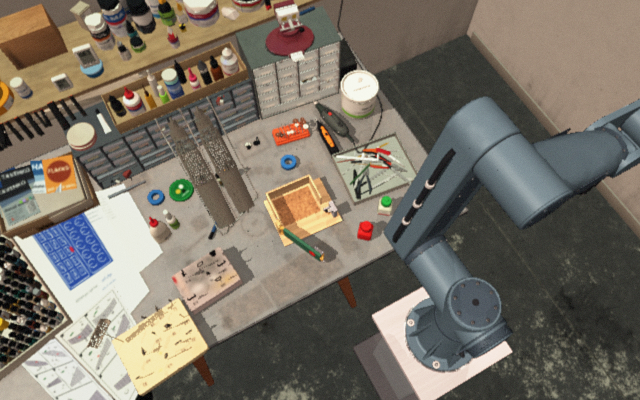

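Candidates for the jar: the white and green-capped one at scene (347,255) / top (386,205), and red look-alikes at scene (299,252) and (401,293). I choose the green-capped one and check it in a close crop.

```bash
python3 - <<'E'
from h import *
t=cv2.imread("pics/top0.png"); s=cv2.imread("pics/scene0.png")
a=cv2.resize(t[165:270,255:405],None,fx=5.2,fy=5.2,interpolation=cv2.INTER_CUBIC)[:546,:780]
cv2.imwrite("pics/topcrop.png",a)
b=cv2.resize(s[175:320,225:425],None,fx=4,fy=4,interpolation=cv2.INTER_CUBIC); cv2.imwrite("pics/scenecrop.png",b)
def green(im,lo=(45,120,60),hi=(80,255,255)):
    m=cv2.inRange(cv2.cvtColor(im,cv2.COLOR_BGR2HSV),lo,hi); n,l,st,c=cv2.connectedComponentsWithStats(m)
    return [(st[i].tolist(),c[i].round(1).tolist()) for i in range(1,n) if st[i][4]>15]
print(green(s));print(green(t))
cs,ct=get_calibration("scene"),get_calibration("top")
print(cast(cs,347,244,.075),cast(ct,386,201,.078))
E
```

```text
[([515, 48, 25, 16, 203], [525.8, 55.6]), ([511, 70, 22, 19, 244], [519.1, 77.9]), ([341, 237, 16, 14, 186], [348.2, 243.2])]
[([170, 179, 24, 22, 343], [181.0, 189.9]), ([382, 196, 10, 11, 83], [386.1, 200.9])]
[ 0.41621051 -0.06615019  0.075     ] [ 0.43207095 -0.05903383  0.078     ]
```

View pics/topcrop.png

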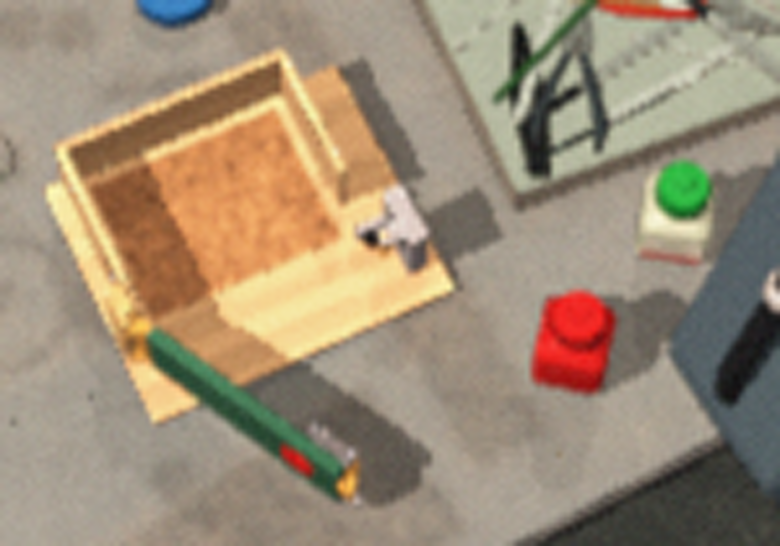

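View pics/scenecrop.png

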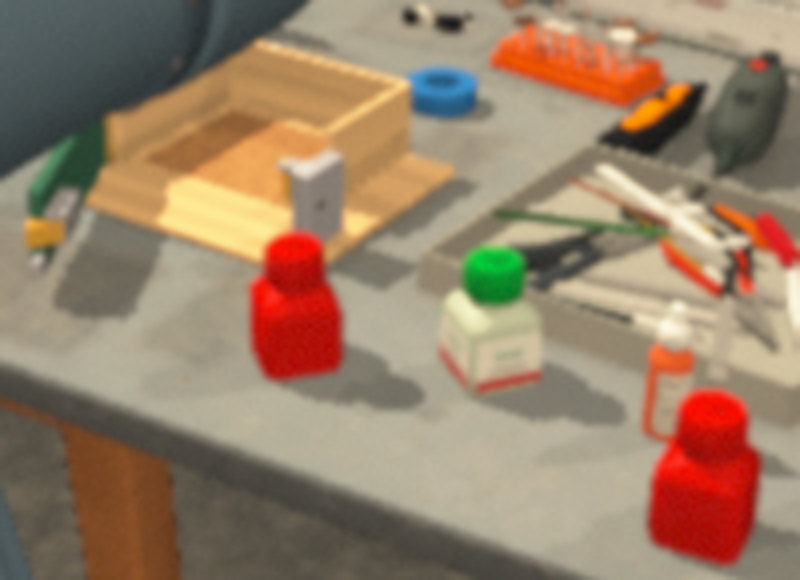

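The crops confirm the green-capped jar (topcrop (683,190), scenecrop (493,275)). The caddy wall-top corners are at topcrop (58,148) and (284,50), the strike post at (400,215), and the gate is open from its hinge near (140,335) to its free end near (345,480). Red jars stay put.

```bash
python3 - <<'E'
from h import *
cs,ct=get_calibration("scene"),get_calibration("top")
T=lambda U,V,z: cast(ct,(U+.5)/5.2-.5+255,(V+.5)/5.2-.5+165,z)
S=lambda U,V,z: cast(cs,(U+.5)/4-.5+225,(V+.5)/4-.5+175,z)
p=np.round
print("capT",p(T(683,190,.07),3),"capS",p(S(493,275,.067),3))
print("jar base corners S",p(S(440,352,0),3),p(S(478,393,0),3),p(S(541,379,0),3)); print("jar T front-right base",p(T(640,256,0),3),p(T(700,262,0),3))
bl=T(58,148,.062);br=T(284,50,.062); print("BL,BR",p(bl,4),p(br,4),np.linalg.norm(bl-br))
print("S BL BR",p(S(262,42,.062),4),p(S(410,88,.062),4))
print("right front T",p(T(345,180,.062),4),"S",p(S(332,128,.062),4))
yd=(bl-br);yd/=np.linalg.norm(yd); xd=np.array([yd[1],-yd[0],0]); print("x",xd,"yaw",np.arctan2(xd[1],xd[0]))
c=(bl+br)/2-.066*xd; c[2]=0; print("origin",p(c,4))
print("hinge pred",p(c-.065*xd+.08*yd,4), "T hinge",p(T(140,335,.068),4))
print("gate end T",p(T(335,490,.068),4),p(T(355,465,.068),4),"S end",p(S(45,210,.05),3))
print("post",p(T(398,195,.062),4),p(T(400,212,.062),4),p(S(313,160,.062),3),"pred",p(c-.065*xd-.08*yd,4))
print("red near",p(T(577,310,.078),3))
E
```

```text
capT [ 0.434 -0.061  0.07 ] capS [ 0.432 -0.06   0.067]
jar base corners S [ 0.442 -0.023  0.   ] [ 0.416 -0.062  0.   ] [ 0.447 -0.086  0.   ]
jar T front-right base [ 0.431 -0.035  0.   ] [ 0.409 -0.068  0.   ]
BL,BR [0.6525 0.2718 0.062 ] [0.6464 0.112  0.062 ] 0.15992711545721536
S BL BR [0.6553 0.246  0.062 ] [0.6405 0.1132 0.062 ]
right front T [0.5455 0.1214 0.062 ] S [0.5571 0.1239 0.062 ]
x [ 0.99927662 -0.0380295   0.        ] yaw -0.038038671274815535
origin [0.5835 0.1944 0.    ]
hinge pred [ 0.5216  0.2769 -0.    ] T hinge [0.5104 0.2835 0.068 ]
gate end T [0.3653 0.2252 0.068 ] [0.3734 0.2071 0.068 ] S end [0.387 0.223 0.05 ]
post [0.5203 0.0968 0.062 ] [0.5093 0.1014 0.062 ] [0.51  0.109 0.062] pred [0.5155 0.117  0.    ]
red near [0.393 0.041 0.078]
```

Call:
drive_tool(
  increments=[
    [[0.08, -0.08, 0.01], 0],
    [[0.19, -0.19, 0.02], 0],
    [[0.3, -0.3, 0.03], 0],
    [[0.42, -0.42, 0.03], 0],
    [[0.54, -0.54, 0.04], 0],
    [[0.66, -0.66, 0.05], 0],
    [[0.77, -0.77, 0.06], 0],
    [[0.86, -0.86, 0.06], 0],
  ],
  claw=0,
)

```text
time_s: 1.1
eef_pos: [0.2969, -0.295, 0.3892]
eef_rot: [-0.0, 0.992, 0.123, -0.0]
wrist_force: [-0.0, -0.0, 0.4]
opening: 0.995
```

Call:
drive_tool(
  increments=[
    [[0.1, -0.1, 0.01], 0],
    [[0.2, -0.2, 0.02], 0],
    [[0.32, -0.32, 0.03], 0],
    [[0.44, -0.44, 0.04], 0],
    [[0.56, -0.56, 0.05], 0],
    [[0.67, -0.67, 0.06], 0],
    [[0.76, -0.76, 0.06], 0],
    [[0.8, -0.8, 0.06], 0],
  ],
)

```text
time_s: 2.1
eef_pos: [0.4419, -0.0525, 0.3743]
eef_rot: [-0.0, 0.992, 0.124, -0.0]
wrist_force: [-0.1, -0.4, -0.1]
opening: 0.999
```

```bash
cat >> h.py <<'E'
def go(xyz,yaw_deg=None):
    "world TCP goal and tool-x yaw -> tool increments"
    o=get_obs();r=Rq(o["eef_rot"]);d=r.T@(np.array(xyz)-o["eef_pos"]);y=np.degrees(np.arctan2(r[1,0],r[0,0]))
    print("pos",np.round(o["eef_pos"],4),"yaw",y.round(2),"shift",np.round(d/.25,3),"turn",None if yaw_deg is None else round(((y-yaw_deg+180)%360-180)/90,3))
E
python3 - <<'E'
from h import *
o=get_obs();print(o["time_s"],o["eef_pos"],o["q"][5])
c=get_calibration("wrist"); cv2.imwrite("pics/w1.png",camera("wrist"))
for n,p in dict(jar=[.433,-.06,.078],bay=[.5835,.194,.008],gateend=[.37,.215,.068]).items(): print(n,proj(c,p))
import json; json.dump({k:np.array(v).tolist() for k,v in c.items()},open("w1.json","w"))
E
```

```text
2.1 [ 0.44185425 -0.05245286  0.37434661] 0.9358646805163767
jar [325.36545138 210.27586105]
bay [105.28833899 -20.82952737]
gateend [ 35.98402066 200.6340238 ]
```

View pics/w1.png

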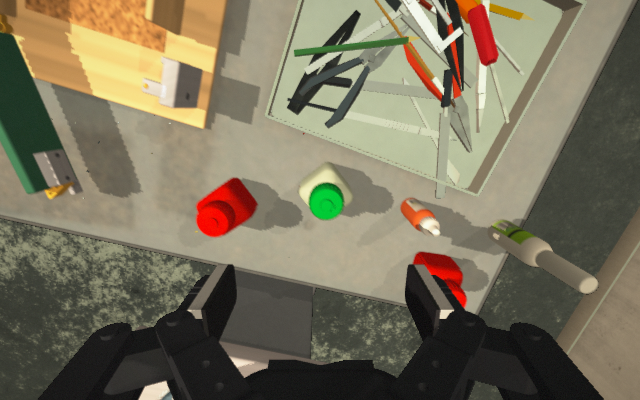

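```bash
python3 - <<'E'
from h import *
w=cv2.imread("pics/w1.png")
a=cv2.resize(w[150:230,285:375],None,fx=6,fy=6,interpolation=cv2.INTER_CUBIC)
b=cv2.resize(w[30:140,110:230],None,fx=4.36,fy=4.36,interpolation=cv2.INTER_CUBIC)
b=b[:480];b=np.hstack([a,b[:, :260+0]]) if 0 else a
cv2.imwrite("pics/w1jar.png",b)
hsv=cv2.cvtColor(w,cv2.COLOR_BGR2HSV)
m=cv2.inRange(hsv,(45,120,60),(80,255,255)); n,l,st,cc=cv2.connectedComponentsWithStats(m)
print([(st[i].tolist(),cc[i]) for i in range(1,n) if st[i][4]>100])
E
```

```text
[([294, 37, 114, 19, 629], array([350.6200318 ,  46.18282989])), ([309, 183, 35, 37, 1010], array([325.93960396, 200.98316832]))]
```

View pics/w1jar.png

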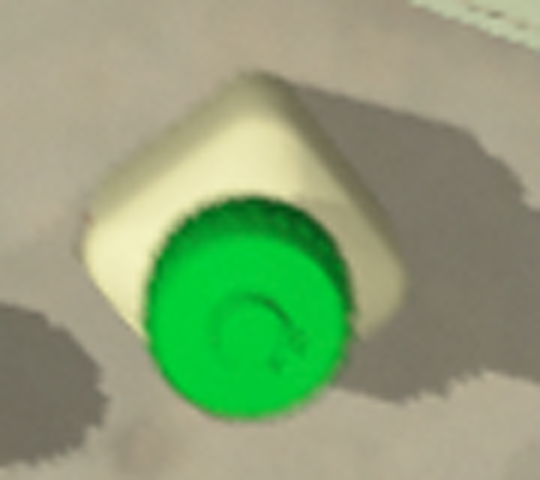

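```bash
python3 - <<'E'
from h import *
import json; c=json.load(open("w1.json"))
W=lambda U,V,z: cast(c,(U+.5)/6-.5+285,(V+.5)/6-.5+150,z)
ang=lambda d: np.degrees(np.arctan2(d[1],d[0]))
print("cap",W(250,325,.078)); print("edge dirs",[ang(W(235,80,z)-W(95,200,z)) for z in(.03,.05)],[ang(W(395,245,z)-W(290,95,z)) for z in(.03,.05)])
print("corners mid L/R body",(W(82,250,.04)+W(408,280,.04))/2, np.linalg.norm(W(82,250,.04)-W(408,280,.04)))
q=lambda u,v,z: np.round(cast(c,u,v,z),3)
print("tray edge",q(265,117,.03),q(478,195,.03)); print("paint",q(405,205,0),q(434,229,.079)); print("red",q(216,219,.078))
# post & gate
print("post top",q(178,70,.062),"gate end top",q(35,190,.068),q(0,40,.068))
E
```

```text
cap [ 0.43949886 -0.05917933  0.078     ]
edge dirs [np.float64(-34.99099077228068), np.float64(-34.99099077228067)] [np.float64(-130.47581192412002), np.float64(-130.47581192412002)]
corners mid L/R body [ 0.43847044 -0.05929723  0.04      ] 0.05812279009646739
tray edge [0.499 0.019 0.03 ] [ 0.476 -0.223  0.03 ]
paint [ 0.438 -0.16   0.   ] [ 0.441 -0.166  0.079]
red [0.399 0.039 0.078]
post top [0.521 0.095 0.062] gate end top [0.381 0.215 0.068] [0.508 0.237 0.068]
```

Call:
drive_tool(
  increments=[
    [[0, 0, 0.05], 0.08],
    [[-0.01, 0.01, 0.1], 0.16],
    [[-0.01, 0.02, 0.16], 0.25],
    [[-0.018, 0.022, 0.22], 0.34],
    [[-0.018, 0.022, 0.28], 0.43],
    [[-0.018, 0.022, 0.34], 0.52],
    [[-0.018, 0.022, 0.376], 0.574],
    [[-0.018, 0.022, 0.376], 0.574],
  ],
)

```text
time_s: 3.15
eef_pos: [0.4379, -0.0609, 0.28]
eef_rot: [0.0, 0.947, -0.322, -0.001]
wrist_force: [-0.6, 0.1, 0.1]
opening: 1.0
```

```bash
python3 - <<'E'
from h import *
go([.439,-.059,.195],-37.7); c=get_calibration("wrist"); w=camera("wrist"); cv2.imwrite("pics/w2.png",w)
hsv=cv2.cvtColor(w,cv2.COLOR_BGR2HSV)
m=cv2.inRange(hsv,(45,120,60),(80,255,255)); n,l,st,cc=cv2.connectedComponentsWithStats(m)
print([(st[i].tolist(),cc[i],cast(c,*cc[i],.076)) for i in range(1,n) if st[i][4]>100])
E
```

```text
pos [ 0.4379 -0.0609  0.28  ] yaw -37.53 shift [-0.    -0.009  0.34 ] turn 0.002
[([140, 0, 72, 142, 1327], array([177.07159005,  64.16654107]), array([ 0.56621998, -0.06435298,  0.076     ])), ([294, 208, 52, 56, 2279], array([319.48749452, 235.42562527]), array([ 0.44170717, -0.06373753,  0.076     ]))]
```

View pics/w2.png

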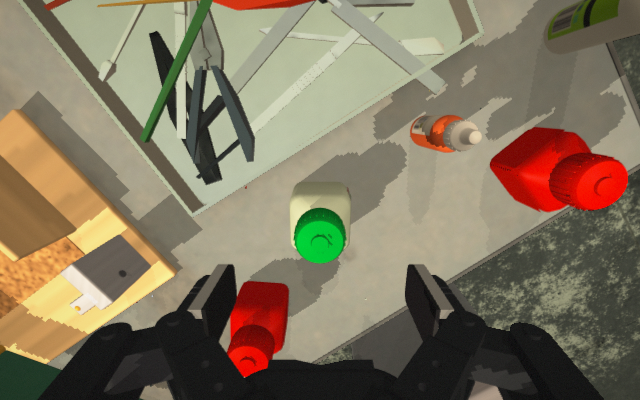

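Call:
drive_tool(
  increments=[
    [[0.009, 0, 0.05], 0],
    [[0.009, 0, 0.12], 0],
    [[0.009, 0, 0.19], 0],
    [[0.009, 0, 0.26], 0],
    [[0.009, 0, 0.31], 0],
    [[0.009, 0, 0.34], 0],
    [[0.009, 0, 0.34], 0],
    [[0.009, 0, 0.34], 0],
  ],
)

```text
time_s: 4.2
eef_pos: [0.4406, -0.0617, 0.1961]
eef_rot: [0.0, 0.947, -0.322, 0.0]
wrist_force: [0.4, -0.3, -0.2]
opening: 1.004
```

Call:
drive_tool(
  increments=[
    [[0, 0, 0], 0],
    [[0, 0, 0], 0],
    [[0, 0, 0], 0],
    [[0, 0, 0], 0],
    [[0, 0, 0], 0],
    [[0, 0, 0], 0],
    [[0, 0, 0], 0],
    [[0, 0, 0], 0],
  ],
  claw=1,
)

```text
time_s: 5.2
eef_pos: [0.4408, -0.0617, 0.1964]
eef_rot: [0.0, 0.947, -0.322, 0.001]
wrist_force: [-0.5, 2.0, 6.2]
opening: 0.509
```

Call:
drive_tool(
  increments=[
    [[0, 0, -0.02], 0],
    [[0, 0, -0.06], 0],
    [[0, 0, -0.12], 0],
    [[0, 0, -0.2], 0],
    [[0, 0, -0.29], 0],
    [[0, 0, -0.38], 0],
    [[0, 0, -0.44], 0],
    [[0, 0, -0.46], 0],
  ],
)

```text
time_s: 6.2
eef_pos: [0.4405, -0.0617, 0.312]
eef_rot: [0.0, 0.947, -0.322, 0.001]
wrist_force: [-0.1, 0.4, -1.4]
opening: 0.512
```

```bash
python3 - <<'E'
from h import *
o=get_obs();print(o["wrist_force"],o["opening"]); go([.56,.19,.31],-2.2)
E
```

```text
[-0.07846097  0.39629451 -1.39332128] 0.5118636343743499
pos [ 0.4405 -0.0617  0.312 ] yaw -37.52 shift [-0.234 -1.09   0.008] turn -0.392
```

Call:
drive_tool(
  increments=[
    [[-0.02, -0.08, 0], -0.04],
    [[-0.05, -0.2, 0], -0.09],
    [[-0.08, -0.34, 0], -0.15],
    [[-0.11, -0.48, 0], -0.21],
    [[-0.14, -0.62, 0], -0.27],
    [[-0.17, -0.76, 0], -0.33],
    [[-0.19, -0.86, 0], -0.38],
    [[-0.2, -0.9, 0], -0.392],
  ],
)

```text
time_s: 7.2
eef_pos: [0.5377, 0.1484, 0.3098]
eef_rot: [0.0, 1.0, -0.019, -0.001]
wrist_force: [0.0, 0.1, -0.5]
opening: 0.507
```

```bash
python3 - <<'E'
from h import *
o=get_obs();print(o["opening"]); go([.575,.19,.31],-2.2); c=get_calibration("wrist"); w=camera("wrist"); cv2.imwrite("pics/w3.png",w)
import json; json.dump({k:np.array(v).tolist() for k,v in c.items()},open("w3.json","w"))
E
```

```text
0.5070500946944715
pos [0.5377 0.1484 0.3098] yaw -2.14 shift [ 0.143 -0.172 -0.001] turn 0.001
```

View pics/w3.png

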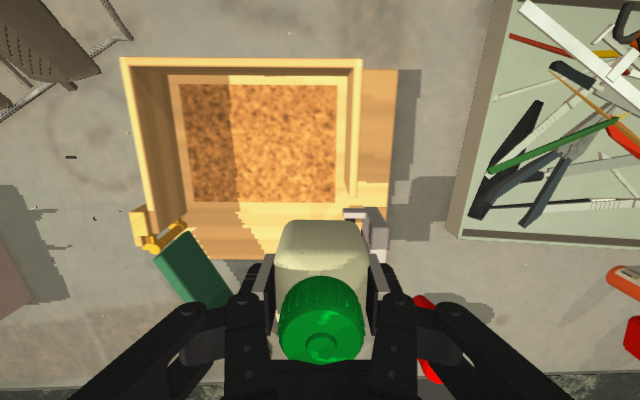

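```bash
python3 - <<'E'
from h import *
import json; c=json.load(open("w3.json")); q=lambda u,v,z: cast(c,u,v,z)
bl,br=q(121,57,.062),q(363,59,.062); print(bl,br,np.linalg.norm(bl-br)); print("cork",[q(u,v,.008).round(4)[:2].tolist() for u,v in((178,83),(336,85),(338,203),(195,203))])
yd=(bl-br)/np.linalg.norm(bl-br); xd=np.array([yd[1],-yd[0],0]); print("yaw",np.degrees(np.arctan2(xd[1],xd[0])),"orig",(bl+br)/2-.066*xd)
o=(bl+br)/2-.066*xd
print("hinge pred",o-.065*xd+.08*yd,"seen",q(175,235,.068),"postTop",q(375,212,.062), q(353,213,.055))
f=lambda p:(np.dot(p-o,xd),np.dot(p-o,yd)); print("post in caddy",f(q(375,212,.062)),f(q(368,207,.062)))
E
```

```text
[0.6560603  0.27506172 0.062     ] [0.64869847 0.11528029 0.062     ] 0.1599509319375708
cork [[0.6437, 0.2643], [0.637, 0.1307], [0.5319, 0.1311], [0.5372, 0.2684]]
yaw -2.6380021954613837 orig [0.58644933 0.19820869 0.062     ]
hinge pred [0.52520026 0.28111557 0.062     ] seen [0.53001038 0.26099296 0.068     ] postTop [0.5408732  0.10518199 0.062     ] [0.53817265 0.12154684 0.055     ]
post in caddy (np.float64(-0.04124622274549131), np.float64(-0.09502578162044235)) (np.float64(-0.037194073682808006), np.float64(-0.08934729735249046))
```

Call:
drive_tool(
  increments=[
    [[0.04, -0.04, 0], 0.005],
    [[0.1, -0.11, 0], 0.005],
    [[0.16, -0.18, 0], 0.005],
    [[0.185, -0.207, 0.02], 0.005],
    [[0.185, -0.207, 0.1], 0.005],
    [[0.185, -0.207, 0.2], 0.005],
    [[0.185, -0.207, 0.29], 0.005],
    [[0.185, -0.207, 0.34], 0.005],
  ],
)

```text
time_s: 8.25
eef_pos: [0.5845, 0.1964, 0.2228]
eef_rot: [0.0, 1.0, -0.024, -0.002]
wrist_force: [0.3, 0.2, -0.7]
opening: 0.506
```

```bash
python3 - <<'E'
from h import *
o=get_obs();print(o["time_s"],o["wrist_force"],o["opening"]); go([.586,.198,.2045],-2.6)
E
```

```text
8.25 [ 0.25238208  0.16553442 -0.70196992] 0.5058811685197904
pos [0.5845 0.1964 0.2228] yaw -2.74 shift [ 0.006 -0.007  0.073] turn -0.002
```

Call:
drive_tool(
  increments=[
    [[0, 0, 0.015], 0],
    [[0, 0, 0.03], 0],
    [[0, 0, 0.042], 0],
    [[0, 0, 0.052], 0],
    [[0, 0, 0.06], 0],
    [[0, 0, 0.064], 0],
    [[0, 0, 0.067], 0],
    [[0, 0, 0.067], 0],
  ],
)

```text
time_s: 9.25
eef_pos: [0.5859, 0.1972, 0.2089]
eef_rot: [0.0, 1.0, -0.023, -0.0]
wrist_force: [0.0, -0.8, -0.7]
opening: 0.506
```

Call:
drive_tool(
  increments=[
    [[0, 0, 0.004], 0],
    [[0, 0, 0.008], 0],
    [[0, 0, 0.012], 0],
    [[0, 0, 0.015], 0],
    [[0, 0, 0.017], 0],
    [[0, 0, 0.019], 0],
    [[0, 0, 0.019], 0],
    [[0, 0, 0.019], 0],
  ],
)

```text
time_s: 10.25
eef_pos: [0.5859, 0.1972, 0.2044]
eef_rot: [0.0, 1.0, -0.023, 0.0]
wrist_force: [-1.3, -0.2, 2.6]
opening: 0.51
```

Call:
drive_tool(
  increments=[
    [[0, 0, 0], 0],
    [[0, 0, 0], 0],
    [[0, 0, 0], 0],
    [[0, 0, 0], 0],
    [[0, 0, 0], 0],
    [[0, 0, -0.01], 0],
    [[0, 0, -0.03], 0],
    [[0, 0, -0.06], 0],
  ],
  claw=0.2,
)

```text
time_s: 11.25
eef_pos: [0.5859, 0.1972, 0.2196]
eef_rot: [0.0, 1.0, -0.023, -0.0]
wrist_force: [-0.5, 0.6, 0.2]
opening: 0.795
```

Call:
drive_tool(
  increments=[
    [[0, 0, -0.06], 0],
    [[0, 0, -0.14], 0],
    [[0, 0, -0.22], 0],
    [[0, 0, -0.3], 0],
    [[-0.04, 0, -0.4], 0],
    [[-0.12, 0, -0.48], 0],
    [[-0.2, 0, -0.52], 0],
    [[-0.24, 0, -0.54], 0],
  ],
)

```text
time_s: 12.25
eef_pos: [0.5254, 0.2002, 0.3559]
eef_rot: [-0.0, 1.0, -0.023, 0.001]
wrist_force: [0.1, -0.3, 0.5]
opening: 0.802
```

```bash
python3 - <<'E'
from h import *
import json
o=get_obs();print(o["time_s"],o["wrist_force"],o["opening"],o["eef_pos"]); c=get_calibration("wrist"); w=camera("wrist"); cv2.imwrite("pics/w4.png",w)
json.dump({k:np.array(v).tolist() for k,v in c.items()},open("w4.json","w"))
E
```

```text
12.25 [ 0.11025953 -0.34874189  0.52393259] 0.8015595080018567 [0.52535006 0.20018869 0.35587129]
```

View pics/w4.png

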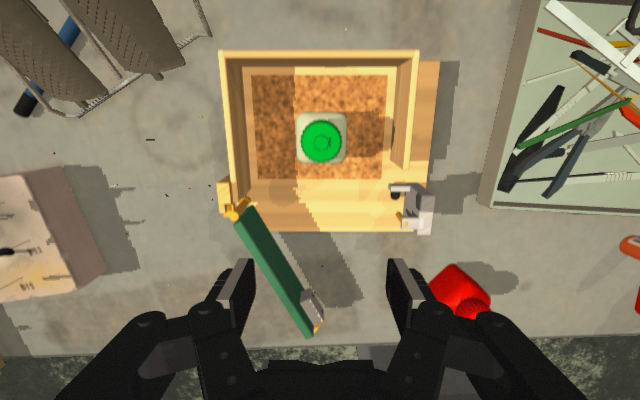

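```bash
cat >> h.py <<'E'
H=np.array([.525,.281]); YAW=np.radians(-2.6)
def tcp(th,off=.018,r=.125,z=.205):
    "TCP pose for finger axis off behind hinge-line at gate angle th; yaw follows the gate"
    a=YAW-th; n=np.array([np.cos(a),np.sin(a)]); d=np.array([n[1],-n[0]]); p=H+r*d-off*n
    return [*p,z],np.degrees(a)
E
python3 - <<'E'
from h import *
import json; c=json.load(open("w4.json")); q=lambda u,v,z: cast(c,u,v,z)
bl,br=q(219,50,.062),q(420,50,.062); yd=(bl-br)/np.linalg.norm(bl-br); xd=np.array([yd[1],-yd[0],0]); o=(bl+br)/2-.066*xd
print(np.linalg.norm(bl-br),"yaw",np.degrees(np.arctan2(xd[1],xd[0])),"orig",o,"hinge",o-.065*xd+.08*yd,"knuckle",q(236,208,.068))
w=cv2.imread("pics/w4.png");m=cv2.inRange(cv2.cvtColor(w,cv2.COLOR_BGR2HSV),(60,90,20),(95,255,160));m[:,:200]=0;m[:190]=0;m[:,340:]=0
n,l,st,cc=cv2.connectedComponentsWithStats(m);i=1+np.argmax(st[1:,4]);print(st[i])
ys,xs=np.where(l==i); pts=np.array([xs,ys]).T.astype(np.float32); r=cv2.boxPoints(cv2.minAreaRect(pts)); print(r.round(1).tolist())
for u,v in r: print(q(u,v,.068).round(4))
k=h=None
v=np.array([q(*p,.068)[:2] for p in r]); e=[v[(j+1)%4]-v[j] for j in range(4)]; L=max(e,key=np.linalg.norm); a=np.degrees(np.arctan2(L[1],L[0])); print("len",np.linalg.norm(L),"dir",a,a-180)
print("end",q(312,330,.068))
print(cast(c,322,142,.086))
E
```

```text
0.16002819278466315 yaw -2.747093729356299 orig [0.5854695  0.19764015 0.062     ] hinge [0.52437839 0.2806635  0.062     ] knuckle [0.52452643 0.27719589 0.068     ]
[ 234  206   79  132 2971]
[[229.39999389648438, 219.0], [251.5, 205.1999969482422], [326.70001220703125, 325.6000061035156], [304.6000061035156, 339.3999938964844]]
[0.5141 0.2848 0.068 ]
[0.5265 0.2627 0.068 ]
[0.3899 0.1995 0.068 ]
[0.373 0.224 0.068]
len 0.15362942485034797 dir 23.31971071323229 -156.6802892867677
end [0.38493169 0.21536469 0.068     ]
[0.58195716 0.19574949 0.086     ]
```

```bash
cat >> h.py <<'E'
H=np.array([.5244,.2806]); YAW=np.radians(-2.7)
def gyaw(th): return np.degrees(YAW-.6*th)
E
python3 - <<'E'
from h import *
p,_=tcp(1.117,.05,z=.30); print(np.round(p,3)); go(p,gyaw(1.117)); print(get_obs()["q"])
E
```

```text
[0.39  0.277 0.3  ]
pos [0.5248 0.2004 0.3559] yaw -2.65 shift [-0.554 -0.281  0.223] turn 0.427
[1.53441570e-01 1.99462630e-01 1.68808294e+00 1.36196737e-04
 1.25284758e+00 1.77043984e+00]
```

Call:
drive_tool(
  increments=[
    [[-0.04, -0.02, 0.02], 0.03],
    [[-0.12, -0.06, 0.05], 0.09],
    [[-0.21, -0.11, 0.09], 0.16],
    [[-0.31, -0.16, 0.13], 0.23],
    [[-0.4, -0.21, 0.17], 0.31],
    [[-0.48, -0.25, 0.2], 0.38],
    [[-0.54, -0.28, 0.22], 0.42],
    [[-0.554, -0.281, 0.223], 0.427],
  ],
  claw=1,
)

```text
time_s: 13.3
eef_pos: [0.3904, 0.277, 0.298]
eef_rot: [0.0, 0.937, -0.351, -0.0]
wrist_force: [0.5, -0.1, 0.9]
opening: -0.001
```

```bash
python3 - <<'E'
from h import *
go(tcp(1.117,.05,z=.205)[0],gyaw(1.117)); o=get_obs(); print(o["q"],o["opening"])
cv2.imwrite("pics/s5.png",cv2.resize(camera("scene")[150:320,190:430],None,fx=3,fy=3)) 
E
```

```text
pos [0.3904 0.277  0.298 ] yaw -41.05 shift [-0.002  0.001  0.372] turn 0.001
[ 3.68505898e-01  9.56591751e-02  1.93771770e+00 -3.20924143e-05
  1.10936152e+00  2.65575469e+00] -0.0011543900717561457
```

Descend behind the gate's outer face, and print the arc waypoints.

Call:
drive_tool(
  increments=[
    [[0, 0, 0.03], 0],
    [[0, 0, 0.09], 0],
    [[0, 0, 0.16], 0],
    [[0, 0, 0.23], 0],
    [[0, 0, 0.3], 0],
    [[0, 0, 0.35], 0],
    [[0, 0, 0.372], 0],
    [[0, 0, 0.372], 0],
  ],
)

```text
time_s: 14.35
eef_pos: [0.3909, 0.2766, 0.2051]
eef_rot: [0.0, 0.936, -0.351, -0.0]
wrist_force: [-0.1, -0.2, -0.3]
opening: -0.005
```

```bash
cat >> h.py <<'E'
def arc(ths,offs):
    for t,f in zip(ths,offs): print("%.3f"%t,end=" "); go(tcp(t,f)[0],gyaw(t))
E
python3 - <<'E'
from h import *
print(get_obs()["wrist_force"])
arc([1.117,1.117,1.08,1.04,1.0,.94,.88,.82],[.04,.03,.024,.023,.023,.022,.022,.022])
E
```

```text
[-0.05645594 -0.22058356 -0.32732478]
1.117 pos [0.3909 0.2766 0.2051] yaw -41.13 shift [0.031 0.019 0.   ] turn -0.0
1.117 pos [0.3909 0.2766 0.2051] yaw -41.13 shift [0.068 0.036 0.   ] turn -0.0
1.080 pos [0.3909 0.2766 0.2051] yaw -41.13 shift [0.105 0.057 0.   ] turn -0.014
1.040 pos [0.3909 0.2766 0.2051] yaw -41.13 shift [0.125 0.07  0.   ] turn -0.03
1.000 pos [0.3909 0.2766 0.2051] yaw -41.13 shift [0.143 0.08  0.   ] turn -0.045
0.940 pos [0.3909 0.2766 0.2051] yaw -41.13 shift [0.174 0.095 0.   ] turn -0.068
0.880 pos [0.3909 0.2766 0.2051] yaw -41.13 shift [0.202 0.108 0.   ] turn -0.091
0.820 pos [0.3909 0.2766 0.2051] yaw -41.13 shift [0.23  0.118 0.   ] turn -0.114
```

Call:
drive_tool(
  increments=[
    [[0.031, 0.019, 0], 0],
    [[0.068, 0.036, 0], 0],
    [[0.105, 0.057, 0], -0.014],
    [[0.125, 0.07, 0], -0.03],
    [[0.143, 0.08, 0], -0.045],
    [[0.174, 0.095, 0], -0.068],
    [[0.202, 0.108, 0], -0.091],
    [[0.23, 0.118, 0], -0.114],
  ],
)

```text
time_s: 15.35
eef_pos: [0.4151, 0.2161, 0.2057]
eef_rot: [-0.0, 0.964, -0.265, 0.0]
wrist_force: [0.3, 0.3, 0.6]
opening: 0.001
```

```bash
python3 - <<'E'
from h import *
print(get_obs()["wrist_force"])
arc([.78,.73,.67,.61,.55,.49,.44,.4],[.022,.022,.021,.021,.021,.02,.02,.02])
cv2.imwrite("pics/s6.png",cv2.resize(camera("wrist"),None,fx=1,fy=1)) 
E
```

```text
[0.29361854 0.27577056 0.59661349]
0.780 pos [0.4151 0.2161 0.2057] yaw -30.78 shift [0.016 0.009 0.003] turn -0.014
0.730 pos [0.4151 0.2161 0.2057] yaw -30.78 shift [0.039 0.02  0.003] turn -0.033
0.670 pos [0.4151 0.2161 0.2057] yaw -30.78 shift [0.071 0.032 0.003] turn -0.056
0.610 pos [0.4151 0.2161 0.2057] yaw -30.78 shift [0.1   0.041 0.003] turn -0.079
0.550 pos [0.4151 0.2161 0.2057] yaw -30.78 shift [0.13  0.049 0.003] turn -0.102
0.490 pos [0.4151 0.2161 0.2057] yaw -30.78 shift [0.164 0.055 0.003] turn -0.125
0.440 pos [0.4151 0.2161 0.2057] yaw -30.78 shift [0.189 0.058 0.003] turn -0.144
0.400 pos [0.4151 0.2161 0.2057] yaw -30.78 shift [0.209 0.06  0.003] turn -0.159
```

View pics/s6.png

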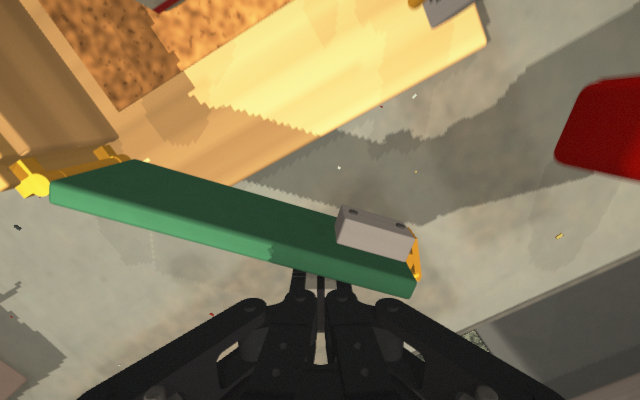

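Call:
drive_tool(
  increments=[
    [[0.016, 0.009, 0], -0.014],
    [[0.039, 0.02, 0], -0.033],
    [[0.071, 0.032, 0], -0.056],
    [[0.1, 0.041, 0], -0.079],
    [[0.13, 0.049, 0], -0.102],
    [[0.164, 0.055, 0], -0.125],
    [[0.189, 0.058, 0], -0.144],
    [[0.209, 0.06, 0], -0.159],
  ],
)

```text
time_s: 16.4
eef_pos: [0.4522, 0.1768, 0.2055]
eef_rot: [-0.0, 0.99, -0.143, -0.0]
wrist_force: [-0.7, 0.1, -0.4]
opening: -0.002
```

```bash
python3 - <<'E'
from h import *
print(get_obs()["wrist_force"])
arc([.38,.36,.34,.32,.3,.28,.265,.25],[.02]*4+[.019]*4)
E
```

```text
[-0.74824163  0.1019473  -0.3696372 ]
0.380 pos [0.4522 0.1768 0.2055] yaw -16.49 shift [0.011 0.004 0.002] turn -0.008
0.360 pos [0.4522 0.1768 0.2055] yaw -16.49 shift [0.02  0.007 0.002] turn -0.016
0.340 pos [0.4522 0.1768 0.2055] yaw -16.49 shift [0.03  0.01  0.002] turn -0.023
0.320 pos [0.4522 0.1768 0.2055] yaw -16.49 shift [0.04  0.012 0.002] turn -0.031
0.300 pos [0.4522 0.1768 0.2055] yaw -16.49 shift [0.054 0.015 0.002] turn -0.039
0.280 pos [0.4522 0.1768 0.2055] yaw -16.49 shift [0.064 0.017 0.002] turn -0.046
0.265 pos [0.4522 0.1768 0.2055] yaw -16.49 shift [0.071 0.018 0.002] turn -0.052
0.250 pos [0.4522 0.1768 0.2055] yaw -16.49 shift [0.079 0.019 0.002] turn -0.058
```

Call:
drive_tool(
  increments=[
    [[0.011, 0.004, 0], -0.008],
    [[0.02, 0.007, 0], -0.016],
    [[0.03, 0.01, 0], -0.023],
    [[0.04, 0.012, 0], -0.031],
    [[0.054, 0.015, 0], -0.039],
    [[0.064, 0.017, 0], -0.046],
    [[0.071, 0.018, 0], -0.052],
    [[0.079, 0.019, 0], -0.058],
  ],
)

```text
time_s: 17.4
eef_pos: [0.4697, 0.1668, 0.2054]
eef_rot: [-0.0, 0.995, -0.098, -0.0]
wrist_force: [0.5, -0.2, -0.9]
opening: -0.0
```

```bash
python3 - <<'E'
from h import *
print(get_obs()["wrist_force"])
arc([.235,.22,.205,.19,.175],[.019]*8)
E
```

```text
[ 0.46627591 -0.2330333  -0.86416458]
0.235 pos [0.4697 0.1668 0.2054] yaw -11.3 shift [0.007 0.002 0.002] turn -0.006
0.220 pos [0.4697 0.1668 0.2054] yaw -11.3 shift [0.015 0.004 0.002] turn -0.011
0.205 pos [0.4697 0.1668 0.2054] yaw -11.3 shift [0.022 0.006 0.002] turn -0.017
0.190 pos [0.4697 0.1668 0.2054] yaw -11.3 shift [0.03  0.007 0.002] turn -0.023
0.175 pos [0.4697 0.1668 0.2054] yaw -11.3 shift [0.037 0.009 0.002] turn -0.029
```

Call:
drive_tool(
  increments=[
    [[0.003, 0.001, 0], -0.003],
    [[0.006, 0.002, 0], -0.006],
    [[0.009, 0.002, 0], -0.008],
    [[0.012, 0.003, 0], -0.01],
    [[0.015, 0.004, 0], -0.012],
    [[0.018, 0.005, 0], -0.014],
    [[0.02, 0.005, 0], -0.016],
    [[0.02, 0.005, 0], -0.016],
  ],
)

```text
time_s: 18.4
eef_pos: [0.4743, 0.1646, 0.2054]
eef_rot: [-0.0, 0.996, -0.086, 0.0]
wrist_force: [-0.7, -0.2, -0.1]
opening: -0.001
```

Call:
drive_tool(
  increments=[
    [[0.003, 0.001, 0], -0.003],
    [[0.006, 0.002, 0], -0.006],
    [[0.009, 0.002, 0], -0.008],
    [[0.012, 0.003, 0], -0.01],
    [[0.014, 0.003, 0], -0.011],
    [[0.016, 0.004, 0], -0.012],
    [[0.016, 0.004, 0], -0.012],
    [[0.016, 0.004, 0], -0.012],
  ],
)

```text
time_s: 19.4
eef_pos: [0.478, 0.1629, 0.2055]
eef_rot: [-0.0, 0.997, -0.077, 0.0]
wrist_force: [-0.1, -0.0, 0.2]
opening: 0.002
```

Call:
drive_tool(
  increments=[
    [[0.003, 0.001, 0], -0.003],
    [[0.006, 0.001, 0], -0.006],
    [[0.009, 0.002, 0], -0.008],
    [[0.012, 0.002, 0], -0.01],
    [[0.014, 0.002, 0], -0.011],
    [[0.016, 0.003, 0], -0.012],
    [[0.016, 0.003, 0], -0.012],
    [[0.016, 0.003, 0], -0.012],
  ],
)

```text
time_s: 20.4
eef_pos: [0.4817, 0.1617, 0.2053]
eef_rot: [-0.0, 0.998, -0.067, -0.0]
wrist_force: [-4.2, 2.8, 0.6]
opening: 0.001
```

```bash
python3 - <<'E'
from h import *
print(get_obs()["wrist_force"])
arc([.17,.15,.13,.11,.09],[.018]*8)
c=get_calibration("wrist"); w=camera("wrist"); cv2.imwrite("pics/w7.png",w)
import json; json.dump({k:np.array(v).tolist() for k,v in c.items()},open("w7.json","w"))
E
```

```text
[-4.21787768  2.81513132  0.63533168]
0.170 pos [0.4817 0.1617 0.2053] yaw -7.73 shift [-0.007 -0.002  0.001] turn 0.009
0.150 pos [0.4817 0.1617 0.2053] yaw -7.73 shift [0.002 0.    0.001] turn 0.001
0.130 pos [0.4817 0.1617 0.2053] yaw -7.73 shift [0.012 0.002 0.001] turn -0.006
0.110 pos [0.4817 0.1617 0.2053] yaw -7.73 shift [0.022 0.004 0.001] turn -0.014
0.090 pos [0.4817 0.1617 0.2053] yaw -7.73 shift [0.032 0.006 0.001] turn -0.022
```

View pics/w7.png

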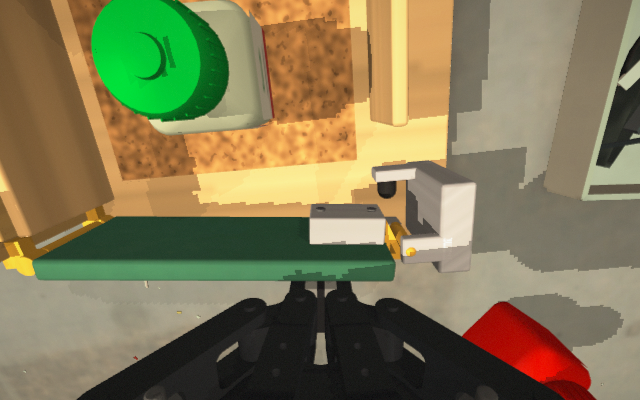

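Call:
drive_tool(
  increments=[
    [[0.002, 0, 0], -0.001],
    [[0.003, 0, 0], -0.002],
    [[0.004, 0.001, 0], -0.003],
    [[0.005, 0.001, 0], -0.004],
    [[0.006, 0.001, 0], -0.005],
    [[0.007, 0.001, 0], -0.006],
    [[0.008, 0.001, 0], -0.006],
    [[0.008, 0.001, 0], -0.006],
  ],
)

```text
time_s: 21.45
eef_pos: [0.4835, 0.1611, 0.2053]
eef_rot: [0.0, 0.998, -0.063, -0.0]
wrist_force: [-4.5, 3.0, 1.5]
opening: 0.002
```

Call:
drive_tool(
  increments=[
    [[0.002, 0, 0], 0],
    [[0.003, 0, 0], -0.001],
    [[0.004, 0, 0], -0.002],
    [[0.005, 0, 0], -0.003],
    [[0.006, 0, 0], -0.004],
    [[0.007, 0, 0], -0.004],
    [[0.008, 0, 0], -0.004],
    [[0.008, 0, 0], -0.004],
  ],
)

```text
time_s: 22.45
eef_pos: [0.4853, 0.1607, 0.2052]
eef_rot: [0.0, 0.998, -0.059, -0.001]
wrist_force: [-5.0, 2.4, 2.1]
opening: -0.001
```

Call:
drive_tool(
  increments=[
    [[0.002, 0, 0], 0],
    [[0.003, 0, 0], -0.001],
    [[0.004, 0, 0], -0.002],
    [[0.005, 0, 0], -0.003],
    [[0.006, 0, 0], -0.004],
    [[0.007, 0, 0], -0.004],
    [[0.008, 0, 0], -0.004],
    [[0.008, 0, 0], -0.004],
  ],
)

```text
time_s: 23.45
eef_pos: [0.4879, 0.1603, 0.2053]
eef_rot: [0.0, 0.998, -0.056, 0.0]
wrist_force: [-2.6, -0.7, -1.9]
opening: 0.001
```

Call:
drive_tool(
  increments=[
    [[0.001, 0, 0], 0],
    [[0.002, 0, 0], -0.001],
    [[0.003, 0, 0], -0.002],
    [[0.004, 0, 0], -0.002],
    [[0.005, 0, 0], -0.003],
    [[0.006, 0, 0], -0.003],
    [[0.006, 0, 0], -0.003],
    [[0.006, 0, 0], -0.003],
  ],
)

```text
time_s: 24.45
eef_pos: [0.4898, 0.1606, 0.2059]
eef_rot: [-0.0, 0.999, -0.054, 0.001]
wrist_force: [-0.0, -0.4, 0.3]
opening: 0.001
```

Call:
drive_tool(
  increments=[
    [[0.001, 0, 0], 0],
    [[0.001, 0, 0], 0],
    [[0.002, 0, 0], 0],
    [[0.002, 0, 0], -0.001],
    [[0.003, 0, 0], -0.002],
    [[0.004, 0, 0], -0.002],
    [[0.004, 0, 0], -0.002],
    [[0.004, 0, 0], -0.002],
  ],
)

```text
time_s: 25.45
eef_pos: [0.4902, 0.1603, 0.2054]
eef_rot: [0.0, 0.999, -0.052, -0.0]
wrist_force: [-0.1, -0.6, -0.2]
opening: -0.003
```

```bash
python3 - <<'E'
from h import *
print(get_obs()["wrist_force"],get_obs()["eef_pos"])
w=camera("wrist"); cv2.imwrite("pics/w8.png",cv2.resize(w[140:300,270:500],None,fx=3,fy=3,interpolation=cv2.INTER_CUBIC))
E
```

```text
[-0.08757656 -0.58225974 -0.16233789] [0.49022581 0.16032477 0.20543223]
```

View pics/w8.png

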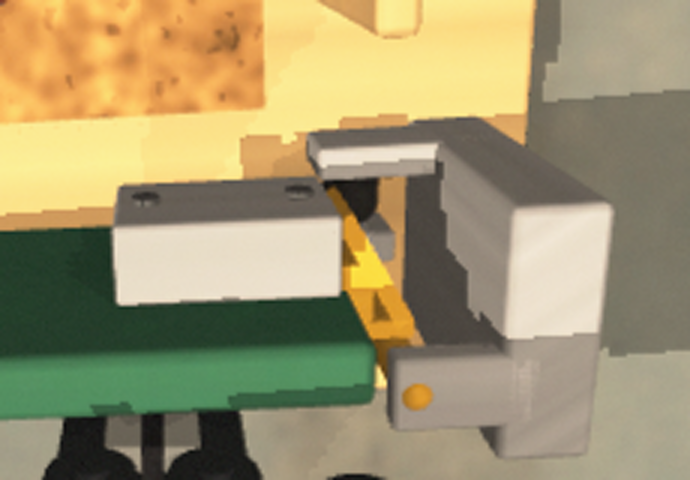

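Call:
drive_tool(
  increments=[
    [[0.001, 0, 0], 0],
    [[0.001, 0, 0], 0],
    [[0.002, 0, 0], 0],
    [[0.002, 0, 0], 0],
    [[0.003, 0, 0], 0],
    [[0.003, 0, 0], 0],
    [[0.003, 0, 0], 0],
    [[0.003, 0, 0], 0],
  ],
)

```text
time_s: 26.5
eef_pos: [0.491, 0.1602, 0.2054]
eef_rot: [0.0, 0.999, -0.053, -0.0]
wrist_force: [0.6, 0.6, 0.0]
opening: -0.001
```

Call:
drive_tool(
  increments=[
    [[0.001, 0, 0], 0],
    [[0.001, 0, 0], 0],
    [[0.002, 0, 0], 0],
    [[0.002, 0, 0], 0],
    [[0.003, 0, 0], 0],
    [[0.003, 0, 0], 0],
    [[0.003, 0, 0], 0],
    [[0.003, 0, 0], 0],
  ],
)

```text
time_s: 27.5
eef_pos: [0.4916, 0.1602, 0.2054]
eef_rot: [0.0, 0.999, -0.052, -0.0]
wrist_force: [-2.8, 1.6, 1.8]
opening: 0.001
```

Call:
drive_tool(
  increments=[
    [[0, 0, 0], 0],
    [[0.001, 0, 0], 0],
    [[0.001, 0, 0], 0],
    [[0.002, 0, 0], 0],
    [[0.002, 0, 0], 0],
    [[0.002, 0, 0], 0],
    [[0.002, 0, 0], 0],
    [[0.002, 0, 0], 0],
  ],
)

```text
time_s: 28.5
eef_pos: [0.4918, 0.1602, 0.2053]
eef_rot: [0.0, 0.999, -0.052, -0.001]
wrist_force: [-4.8, 0.6, 3.2]
opening: -0.0
```

Call:
drive_tool(
  increments=[
    [[-0.01, 0, 0], 0],
    [[-0.03, 0, 0], 0],
    [[-0.07, 0, 0], 0],
    [[-0.12, 0, 0], 0],
    [[-0.18, 0, 0], 0],
    [[-0.22, 0, -0.05], 0],
    [[-0.24, 0, -0.15], 0],
    [[-0.24, 0, -0.25], 0],
  ],
)

```text
time_s: 29.5
eef_pos: [0.4311, 0.1666, 0.2682]
eef_rot: [0.0, 0.999, -0.052, -0.001]
wrist_force: [0.5, -0.6, 0.1]
opening: -0.001
```

Call:
drive_tool(
  increments=[
    [[0, 0, -0.08], 0],
    [[0, 0, -0.18], 0],
    [[0, 0, -0.26], 0],
    [[0, 0, -0.3], 0],
    [[0, 0, -0.3], 0],
    [[0, 0, -0.3], 0],
    [[0, 0, -0.3], 0],
    [[0, 0, -0.3], 0],
  ],
)

```text
time_s: 30.5
eef_pos: [0.4324, 0.1664, 0.3423]
eef_rot: [0.0, 0.999, -0.053, -0.001]
wrist_force: [0.1, 0.4, -1.0]
opening: -0.002
```

```bash
python3 - <<'E'
from h import *
o=get_obs();print(o["time_s"],o["eef_pos"],o["wrist_force"]); c=get_calibration("wrist")
w=camera("wrist"); cv2.imwrite("pics/w9.png",cv2.resize(w[0:300,140:540],None,fx=2,fy=2,interpolation=cv2.INTER_CUBIC))
m=cv2.inRange(cv2.cvtColor(w,cv2.COLOR_BGR2HSV),(60,90,20),(95,255,160)); n,l,st,cc=cv2.connectedComponentsWithStats(m);i=1+np.argmax(st[1:,4]);print(st[i])
ys,xs=np.where(l==i); r=cv2.boxPoints(cv2.minAreaRect(np.array([xs,ys]).T.astype(np.float32)))
v=np.array([cast(c,*p,.068)[:2] for p in r]); L=max([v[(j+1)%4]-v[j] for j in range(4)],key=np.linalg.norm); print("len,dir",np.linalg.norm(L),np.degrees(np.arctan2(L[1],L[0])))
E
```

```text
30.5 [0.43242256 0.16635095 0.34234062] [ 0.14061643  0.39872104 -0.95417057]
[ 172  106  187   21 2176]
len,dir 0.14779799813250755 86.73759929752804
```

View pics/w9.png

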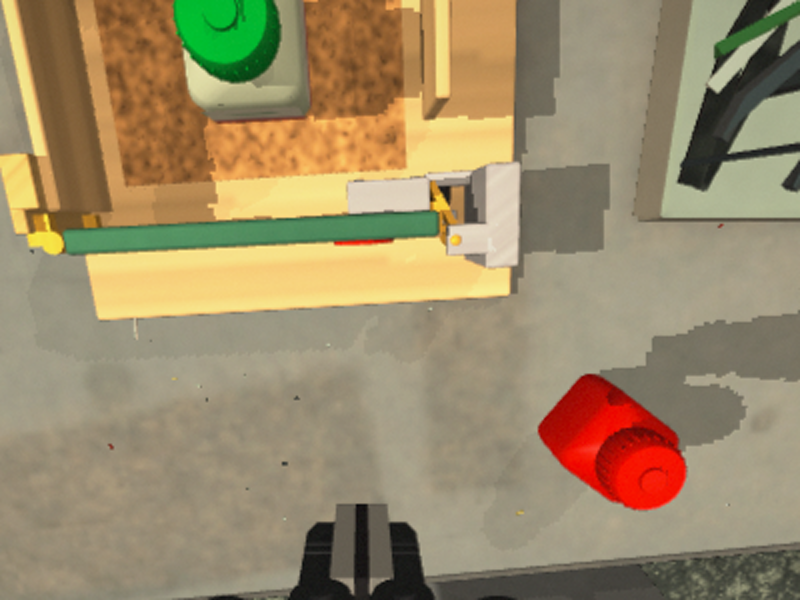

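```bash
python3 -c "
from h import *
print(hand_in(), get_obs()['time_s'])"
```

```text
the job is handed in; nothing more can be done
the job is handed in; nothing more can be done
```

The green-capped cement jar is standing upright near the middle of the caddy floor. The gate is shut, and by my checks its tongue has snapped in behind the strike pin. I handed the job in at about 30.5 s.

- **Jar:** I set it down slowly. The wrist read about 3 N upward at touch-down before I opened the fingers, and a picture afterwards showed it upright.
- **Gate push:** The force readings reached about 5 to 6 N while the tongue slid past the pin, then dropped to zero. Pressing on, the push rose at about 8 N/mm against the rubber stop, and the last reading was about 6 N. I only read forces at the end of each move, so I did not record peaks within a move.
- **Last picture, arm clear:** The gate stayed shut at about +0.01 rad, inside the latched range. The tongue looked fully out (about 10 mm) behind the pin.
- **Other things on the table:** I touched none of them, and the nearby red look-alike was where it had been. I did not re-check the bystanders individually at the end.
- **Limits of the checks:** The latch is judged from the force drop and the picture, since the tongue and bumper joints cannot be read. My first estimates of the jar's position differed by up to about 16 mm between the two fixed cameras until I used the wrist camera. I viewed 12 pictures, two past the budget of 10.

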